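# Press the connector home on a circuit board

### The arm

A 6-joint arm with a two-finger parallel gripper is mounted at the origin on the work surface. World frame = base frame: x ahead of the robot, y to its left, z up, the work surface at z = 0. Lengths are in m, angles in rad, forces in N, time in s.
With the tool pointing down it reaches from about 0.375 to 0.9 m from the base axis. Payload 3.1 kg.
Tool frame: the origin (TCP) lies between the finger pads; the fingertips stand robot.tip_extent ahead of it and the grasp point (between the pads) lies 3 mm ahead of it (robot.tip_extent is the distance from the TCP to the fingertips, in m); z points along the fingers, x is the direction in which the jaws open and shut, and the axes are right-handed (so a half turn about z gives the same grasp; the last joint's range is limited). The gripper opens to 87 mm and grips with 3 to 60 N. Pads are 19 mm wide; open, the fingers measure 117 mm over their backs; the gripper's body (75 mm by 190 mm) begins 51 mm behind the grasp point.
Start: joints at [1.131, 0.527, 1.433, -0, 1.181, -0.178], TCP at [0.162, 0.604, 0.245] pointing down, gripper open.
Joint ranges: [-3.08, 3.08], [-0.75, 2.2], [0.22, 2.44], [-1.43, 4.57], [0, 2.65], [-2.85, 2.85]. Speed limits (rad/s): [2.79, 2.79, 3.14, 3.14, 3.14, 3.14].

### API

Orientations are given as a unit quaternion [x, y, z, w].
In Python, from rig import robot, cams gives the robot as it stands.
- The arm moves only by the tool carry_out, never from a script. Its argument "steps" is a list of rows, each a list of 3 entries, a list of its own where there are three numbers: the shift along the world's x, y, z in cm, then the turn about the world's z in degrees, then the closure, from 0 (fully open) to 1 (shut). In form: [[[dx, dy, dz], spin, fingers], ...]. A call has 1 to 10 rows; each row shifts and turns the pose as measured when the row begins; what a row does not reach is not made up. A row lasts 1/10 s, in which the tool goes at most 50 mm and 8.59 degrees, less where a joint would pass 70% of its speed; a pose out of reach is approached as far as the arm can. A call with a gripper value outside its range is refused whole. The fingers move at their own pace and stop on an object; "squeeze" is the grip in N (left out, the last holds). Time passes only in rows, so rows that do not move let the fingers close. It gives the time, the measured TCP pose, the force and the opening at its end, in the units of the state.
- robot.get_obs(): the state, without advancing time (a new reading comes with each control period).
- cams.camera(name): name is "side" or "top"; returns a dict with "pixels" (400x640x3 uint8, red, green, blue), "fx", "fy", "cx", "cy" (pixels), "eye" and "rotation" of the camera in the world. Camera axes: x right, y up, looking along -z (the intrinsics and any distortion apply to the point x, -y, -z); pixel columns grow to the right and rows downward; lengths in m; the calibration is good to about 2 mm. A picture is of the moment at which its call begins. There is no depth.
- robot.hand_in(): hands the job in, once; it reports no verdict.
The state is a dict: "time": time; "q": joint angles; "joint_velocities": joint speeds; "joint_torque": joint torques, N m; "position": TCP position; "tool_rot": TCP orientation; "ft_force": force on the tool from outside, world axes, zero at the start; "moment": the same for the moment, N m; "grip_width": finger opening in m.
Only numpy, scipy, OpenCV 4.12 (cv2) and the standard library are available. Lean on these libraries where they do the work, as an engineer would, in place of code of your own. Each camera call takes 0.05 s, during which the arm holds its last target. There are 200 camera calls.

### The job

Lay the circuit board with the silver heat sink flat in the press carriage's nest, its white connector end towards the press, while the carriage is still out, and let go of it. Then wind the handwheel by its crank until the carriage is right against its end stop, pull the sprung press lever down to its stop so that it presses the connector down, and let the lever come back up. Leave the board in the nest under the press, and do not disturb the finished board or the other things on the bench.

Things in the scene. Friction and masses are not known exactly. Their poses are not given: they have to be found in the camera images.
- board: The circuit board to be worked on: black, 76 x 150 x 6 mm, lying flat. Origin: centre of its underside; x across, y along the board towards the end with the white connector, z up. A silver finned aluminium heat sink, 30 mm across (x) by 50 mm long (y), stands on it, its middle at y = -2 mm, its top 38 mm above the underside: a grip for lifting it. 0.22 kg with the heat sink.
- connector_top (a point): Centre of the top of the white connector (50 x 14 mm, 12 mm tall) near the +y end of that board, 55 mm from its centre. It starts standing 4 mm clear of the board's face, its top 22 mm above the board's underside.
- connector (a joint): How far the white connector has been pressed down into its board: 0 = standing proud, 0.006 m = right down. It needs about 25 N and stays where it is.
- finished_board: A finished board, not to be used: same shape, blue heat sink and a green connector that is already down. Origin as on the other board.
- machine: Hand press, fixed: blue base 300 x 360 x 18 mm (local x -150 to 150, y -190 to 170). Origin at bench level, z up. A carriage track runs along its y at x = 0. The press head (50 mm wide, x -30 to 135, z 125 to 175) overhangs the track at y = 105, on a column at x = 85 to 135; under it the ram, 83 mm up. Red end stop at the track's +y end, handwheel at the -x, -y corner.
- nest (a point): Centre of the floor of the aluminium carriage's nest, where the centre of the board's underside belongs. Axes as the machine's. The nest is 84 mm in x by 158 mm in y inside a black rim 5 mm high; its floor is 45 mm above the bench. It moves with the carriage.
- carriage (a joint): Carriage travel in m, positive towards the press (+y of the machine): 0 = fully out, 0.11 = against the end stop. Geared to the handwheel: 63 mm per turn.
- handwheel (a joint): Turn of the handwheel in rad, positive anticlockwise seen from above, which moves the carriage towards the press (0.010 m per rad; 11.0 rad = at the end stop). Stiff: it needs 2 to 3 N at the crank and stays where it is left.
- wheel_axis (a point): Point on the vertical axis of the handwheel (a spoked black wheel 124 mm across, rim top 86 mm above the bench), at the gripping height of the crank, 121 mm above the bench. Axes as the machine's.
- crank_grip (a point): Middle of the upright red crank handle on the handwheel: 20 mm thick, 60 mm tall (from 89 to 149 mm above the bench), 45 mm from the wheel's axis. It spins freely on its own pin, so it can be held without turning the gripper. The point moves round with the wheel.
- lever_bar (a point): Middle of the red cross bar at the end of the press lever: 24 mm thick, 84 mm long along the machine's y. At rest it is 216 mm above the bench; press it down along its arc. It goes down to about 99 mm.
- lever_pivot (a point): Pivot of the press lever on the head's side, 152 mm above the bench; the axis is the machine's y; the cross bar is 150 mm from it, on the machine's -x side.
- lever (a joint): Lever angle in rad: 0 = up at rest (a spring brings it back), 0.8 = down on its stop. The ram follows (27 mm per rad); it meets a proud connector at about 0.6. About 10 N at the bar at the end.
- reel: Green reel, 72 mm across, 40 mm tall, standing flat; origin under its centre. Bystander.
- bottle: Pale bottle with a white cap, 64 mm across, 150 mm tall; origin under its centre. Bystander.
- parts_bin: Blue open bin 100 x 130 x 50 mm; origin under its centre. Bystander.
- screwdriver: Screwdriver with yellow handle, 190 mm, lying down. Bystander.
- brush: Brush, 170 mm, lying down. Bystander.
- jar: White jar, 70 mm across, 70 mm tall; origin under its centre. Bystander.

How it is judged:
On the way, in this order (a step that is already met when the one before it is completed fails the run):
1. the board lies flat in the nest, connector end towards the press, released, with the carriage still out (x of board in the frame of nest between -0.006 and 0.006 m and y of board in the frame of nest between -0.006 and 0.006 m and z of board in the frame of nest between -0.003 and 0.003 m and angle between the y axis of board and the y axis of nest, either way round below 0.12 rad and angle between board's own z axis and vertical below 0.06 rad and y of connector_top in the frame of nest above 0.03 m and value of joint carriage below 0.05 m and contact force between the fingers and board below 0.2 N), for 0.2 s.
2. the carriage is wound against its end stop (within 3 mm), the board still in the nest and the connector not yet pressed (x of board in the frame of nest between -0.006 and 0.006 m and y of board in the frame of nest between -0.006 and 0.006 m and z of board in the frame of nest between -0.003 and 0.003 m and angle between the y axis of board and the y axis of nest, either way round below 0.12 rad and angle between board's own z axis and vertical below 0.06 rad and value of joint carriage above 0.107 m and value of joint connector below 0.002 m), for 0.2 s.
3. the lever is down at its stop (over 0.72 rad), the carriage still at its stop, and the connector is pressed down (over 3.5 mm) (value of joint lever above 0.72 rad and value of joint carriage above 0.107 m and value of joint connector above 0.0035 m), for 0.05 s.
4. the lever has come back up (value of joint lever below 0.1 rad), for 0.2 s.
At the end, for the whole second after the job is handed in: The board rests flat in the nest (within 6 mm and 0.12 rad) with its connector end towards the press and the connector pressed down by more than 3.5 mm; the carriage is against its end stop (within 3 mm); the lever is back up (below 0.1 rad) (x of board in the frame of nest between -0.006 and 0.006 m and y of board in the frame of nest between -0.006 and 0.006 m and z of board in the frame of nest between -0.003 and 0.003 m and angle between the y axis of board and the y axis of nest, either way round below 0.12 rad and angle between board's own z axis and vertical below 0.06 rad and value of joint carriage above 0.107 m and y of connector_top in the frame of nest above 0.03 m and value of joint connector above 0.0035 m and value of joint lever below 0.1 rad and linear speed of board below 0.02 m/s); the robot touches nothing.
It fails at once if the finished board or a bystander is moved by more than 40 mm (distance of any of finished_board, reel, bottle, parts_bin, screwdriver, brush, jar from where it was at the start of the episode above 0.04 m).
It also fails if it takes over 69 s, if anything falls off the work surface, if the arm or the gripper's body presses on something with over 40 N, if the wrist force passes 120 N, or if a joint passes its speed limit or range.

## Working session

There is one attempt and no reset: what is moved stays moved. The work goes in short steps, Python scripts to look and compute and a tool call to move; the robot and the scene stay as the last step left them, time stands still between calls to the robot, and variables do not carry over. Pictures are saved under pics/ and viewed, about 8 in all and at most 12, crops included, and the job is handed in when it is done.

Besides the shell and the picture viewer there is one more tool, called as name(argument=value, ...), one argument or row to a line, values as JSON. carry_out: Moves the arm, as the interface text tells. Its arguments: {"type":"object","properties":{"steps":{"type":"array"},"squeeze":{"type":"number"}},"required":["steps"]}

```bash
mkdir -p pics; ls
cat > h.py <<'E'
import cv2, numpy as np
from rig import robot, cams
def snap(n, tag):
    c=cams.camera(n); cv2.imwrite(f'pics/{tag}.png', c['pixels'][:,:,::-1])
    np.savez(f'pics/{tag}.npz', **{k:v for k,v in c.items()}); return c
def load(tag): return dict(np.load(f'pics/{tag}.npz',allow_pickle=True))
def ray(c,u,v):
    d=np.array([(u-c['cx'])/c['fx'], -(v-c['cy'])/c['fy'], -1.]); return np.array(c['rotation'])@d
def at(c,u,v,z):
    e=np.array(c['eye']); d=ray(c,u,v); return e+d*(z-e[2])/d[2]
def proj(c,p):
    q=np.array(c['rotation']).T@(np.array(p)-c['eye']); return c['cx']+c['fx']*q[0]/-q[2], c['cy']-c['fy']*q[1]/-q[2]
E
python3 - <<'E'
from h import *
for n in('top','side'):
    c=snap(n,n+'0'); print({k:(np.round(v,3).tolist() if k!='pixels' else v.shape) for k,v in c.items()})
print(robot.tip_extent); print(robot.get_obs())
E
```

```text
pics
{'pixels': (400, 640, 3), 'fx': 466.917, 'fy': 466.917, 'cx': 312.751, 'cy': 197.217, 'eye': [0.428, -0.046, 1.546], 'rotation': [-0.03, 0.021, 0.707, -0.706]}
{'pixels': (400, 640, 3), 'fx': 483.492, 'fy': 483.492, 'cx': 313.642, 'cy': 205.617, 'eye': [-0.184, -1.336, 1.155], 'rotation': [0.449, -0.115, -0.216, 0.859]}
0.022
{'time': 0.1, 'q': array([ 1.13049984e+00,  5.28406621e-01,  1.43378014e+00,  2.62547187e-05,
        1.18141960e+00, -1.78521841e-01]), 'joint_velocities': array([ 0.00034328, -0.00139604, -0.00381461, -0.00026149, -0.00077596,
       -0.00214709]), 'joint_torque': array([ 3.19249721e-04, -4.40988350e+01, -1.77151000e+01,  6.35317387e-02,
        5.33801469e-02, -5.00309375e-05]), 'position': array([0.16145401, 0.60313851, 0.24364703]), 'tool_rot': array([ 7.93348449e-01,  6.08766970e-01, -9.00493514e-04,  4.50567488e-04]), 'ft_force': array([0.6082591 , 0.70137248, 0.10357439]), 'moment': array([ 0.04329853,  0.00911615, -0.02188115]), 'grip_width': 0.08703674945142019}
```

View pics/top0.png

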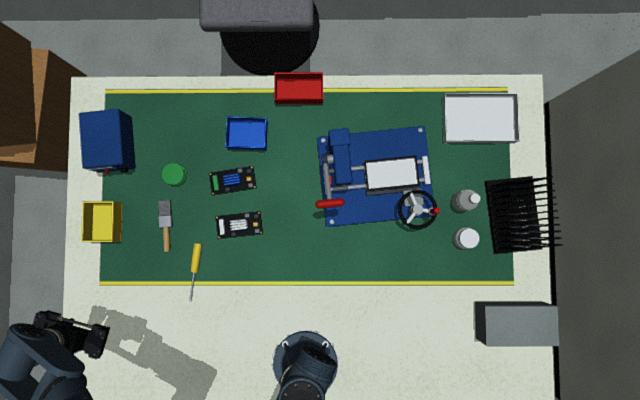

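View pics/side0.png

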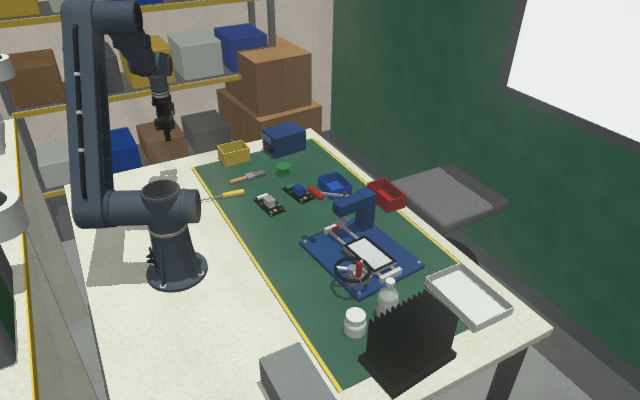

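The top view shows the target board at about (239,224), with its white connector to the left. The machine is at about (372,175), with the press on the left, the wheel at (416,209), the red crank at (435,210) and the lever bar at (330,203). World x points up and y points left in this image.

```bash
sed -i "s/^from rig/from scipy.spatial.transform import Rotation as R\nfrom rig/; s/np.array(c\['rotation'\])/R.from_quat(c['rotation']).as_matrix()/g" h.py
python3 - <<'E'
from h import *
im=cv2.imread('pics/top0.png')
a=cv2.resize(im[190:260,200:280],None,fx=6,fy=6,interpolation=cv2.INTER_CUBIC)  #480x420
b=cv2.resize(im[120:235,310:445],None,fx=5.9,fy=5.2,interpolation=cv2.INTER_CUBIC)
b=cv2.resize(im[120:235,310:445],None,fx=5,fy=5,interpolation=cv2.INTER_CUBIC)
cv2.imwrite('pics/a.png',a);cv2.imwrite('pics/b.png',b)
c=load('top0')
print(at(c,306,360,0), at(c,239,224,.02), at(c,416,209,.08))
E
```

```text
[ 0.00992291 -0.00370174  0.        ] [0.45004684 0.2145808  0.02      ] [ 0.49502369 -0.35105197  0.08      ]
```

View pics/a.png

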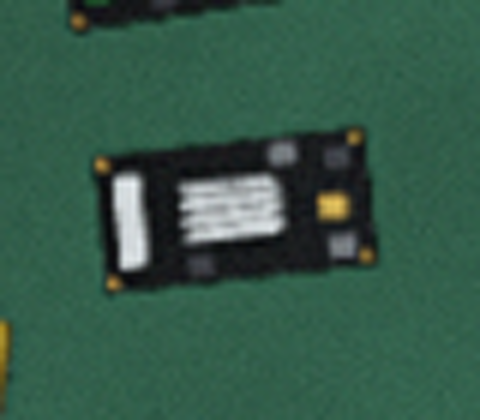

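View pics/b.png

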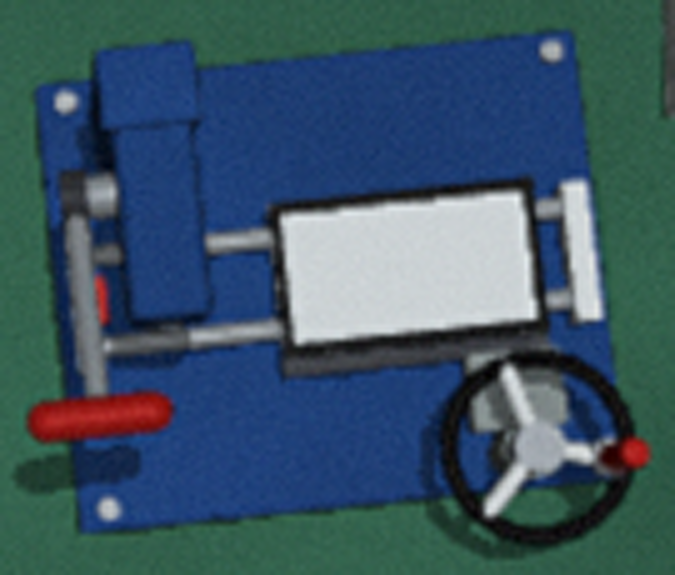

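Crop a: the board's corner pads are at (102,165), (355,137), (367,256) and (113,284). Crop b: the nest floor corners are at (280,212), (528,190), (538,323) and (291,347), the wheel centre is at (538,447), the crank top at (635,452) and the lever bar at (100,416).

Run:
```python
from h import *
c=load('top0')
A=lambda x,y,z: at(c,200+(x+.5)/6-.5,190+(y+.5)/6-.5,z)
B=lambda x,y,z: at(c,310+(x+.5)/5-.5,120+(y+.5)/5-.5,z)
ang=lambda v: np.degrees(np.arctan2(-v[0],v[1]))  # yaw such that y axis=(-sin,cos)
p=[A(*q,.007) for q in [(102,165),(355,137),(367,256),(113,284)]]
print('board pads',np.mean(p,0),ang(p[0]-p[1]),ang(p[3]-p[2]),np.linalg.norm(p[0]-p[1]),np.linalg.norm(p[0]-p[3]))
print('sink top',A(232,209,.038),'conn',A(129,221,.022))
n=[B(*q,.047) for q in [(280,212),(528,190),(538,323),(291,347)]]
print('nest',np.mean(n,0),ang(n[0]-n[1]),ang(n[3]-n[2]),np.linalg.norm(n[0]-n[1]),np.linalg.norm(n[0]-n[3]))
s=[B(*q,.02) for q in [(66,101),(551,50),(109,509)]]
print('screws',s,ang(s[0]-s[1]),ang(s[0]-s[2])-90)
e=[B(*q,.018) for q in [(37,88),(572,32),(80,532)]]
print('base',e,ang(e[0]-e[1]),np.linalg.norm(e[0]-e[1]),np.linalg.norm(e[0]-e[2]))
m=(e[1]+e[2])/2; y=(e[0]-e[1]);y/=np.linalg.norm(y); print('machine origin',m+0.01*y)
print('wheel',B(538,447,.086),'crank',B(635,452,.149),'bar',B(100,416,.222),ang(B(40,421,.222)-B(160,411,.222)))
o=robot.get_obs(); M=R.from_quat(o['tool_rot']).as_matrix(); print(M.round(3))
```

```text
board pads [0.44808707 0.21804314 0.007     ] 6.180778769058659 6.168452919604045 0.1402431184759627 0.06566883847402288
sink top [0.44845168 0.21391981 0.038     ] conn [0.44225292 0.27281298 0.022     ]
nest [ 0.61229427 -0.28097257  0.047     ] 4.901140301217593 5.405461040634892 0.16068299546123302 0.08782479724542164
screws [array([ 0.72735807, -0.06034665,  0.02      ]), array([ 0.76002605, -0.38061986,  0.02      ]), array([ 0.45791868, -0.0875068 ,  0.02      ])] 5.824048576481925 -174.24388977350776
base [array([ 0.73654053, -0.04119271,  0.018     ]), array([ 0.77245576, -0.39512491,  0.018     ]), array([ 0.44299105, -0.06855769,  0.018     ])] 5.794248927261899 0.35574978013172737 0.2948222240052162
machine origin [ 0.60671384 -0.22189239  0.018     ]
wheel [ 0.494742  -0.3535392  0.086    ] crank [ 0.4887542  -0.39795627  0.149     ] bar [ 0.50677345 -0.07718999  0.222     ] 4.6253869372200045
[[ 0.259  0.966 -0.001]
 [ 0.966 -0.259 -0.002]
 [-0.002 -0.    -1.   ]]
```

carry_out(
  steps=[
    [[2.8,-3.8,0],-6.9,0],
    [[2.8,-3.8,0],-6.9,0],
    [[2.8,-3.8,0],-6.9,0],
    [[2.8,-3.8,0],-6.9,0],
    [[2.8,-3.8,0],-6.9,0],
    [[2.8,-3.8,-1],-6.9,0],
    [[2.8,-3.8,-1],-6.9,0],
    [[2.8,-3.8,-1],-6.9,0],
    [[2.8,-3.8,-1],-6.9,0],
    [[2.8,-3.8,-1],-6.9,0],
  ],
)

```text
time: 1.1
position: [0.4447, 0.2135, 0.1907]
tool_rot: [0.999, 0.034, 0.001, -0.001]
ft_force: [1.0, 0.1, 0.5]
grip_width: 0.087
```

carry_out(
  steps=[
    [[0.4,0.2,-3],2,0],
    [[0,0,-3],0,0],
    [[0,0,-2],0,0],
    [[0,0,0],0,0],
  ],
)

```text
time: 1.5
position: [0.4552, 0.2082, 0.1072]
tool_rot: [0.999, 0.045, 0.003, -0.0]
ft_force: [-0.4, 0.6, 0.2]
grip_width: 0.0874
```

Run:
```python
from h import *
c=snap('side','s1')
o=robot.get_obs(); print(o['position'],R.from_quat(o['tool_rot']).as_matrix()[:2,0])
u,v=proj(c,o['position']);print(u,v)
im=cv2.imread('pics/s1.png'); u,v=int(u),int(v)+10
cv2.imwrite('pics/s1c.png',cv2.resize(im[v-40:v+40,u-50:u+50],None,fx=7,fy=7,interpolation=cv2.INTER_CUBIC))
```

```text
[0.45580679 0.20850898 0.10825006] [0.99595381 0.08950772]
270.5606657797051 184.007592201915
```

View pics/s1c.png

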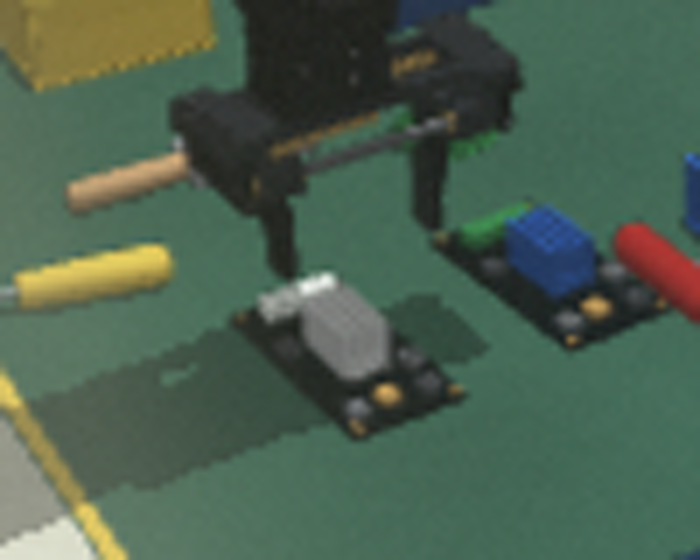

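Crop: the fingers straddle the silver sink and the blue-sink board is clear. The tool overshot slightly, so I'll correct and descend.

carry_out(
  steps=[
    [[-0.7,0.75,0],1,0],
    [[0,0,-2],0,0],
    [[0,0,-2],0,0],
    [[0,0,0],0,0],
    [[0,0,0],0,0],
  ],
  squeeze=25,
)

```text
time: 2.05
position: [0.4498, 0.2202, 0.0733]
tool_rot: [0.998, 0.057, 0.009, -0.002]
ft_force: [0.5, 0.1, -0.4]
grip_width: 0.0866
```

carry_out(
  steps=[
    [[0,0,0],0,0],
    [[0,0,0],0,0],
  ],
)

```text
time: 2.25
position: [0.4505, 0.2212, 0.0756]
tool_rot: [0.998, 0.058, 0.011, -0.002]
ft_force: [0.5, 0.4, -0.4]
grip_width: 0.0871
```

Run:
```python
from h import *
for i in range(4):
    o=robot.get_obs(); print(o['time'],o['position'].round(4),o['tool_rot'].round(4),o['joint_velocities'].round(3)); cams.camera('side')
```

```text
2.25 [0.4505 0.2212 0.0756] [ 0.9983  0.0576  0.0108 -0.0022] [ 0.006 -0.02  -0.004 -0.002  0.008  0.001]
2.3 [0.4506 0.2212 0.0757] [ 0.9983  0.0575  0.011  -0.0023] [-0.005  0.008  0.001 -0.002 -0.004 -0.   ]
2.35 [0.4505 0.221  0.0754] [ 0.9983  0.0574  0.0108 -0.0022] [-0.004  0.009  0.003  0.    -0.002  0.002]
2.4 [0.4504 0.2209 0.0752] [ 0.9983  0.0573  0.0105 -0.0022] [-0.002  0.009  0.002  0.    -0.003  0.001]
```

carry_out(
  steps=[
    [[-0.2,-0.5,0],0,0],
    [[0,0,0],0,0],
    [[0,0,-1],0,0],
    [[0,0,-1],0,0],
    [[0,0,-1],0,0],
    [[0,0,0],0,0],
    [[0,0,0],0,0],
  ],
)

```text
time: 3.15
position: [0.4477, 0.2148, 0.0414]
tool_rot: [0.998, 0.057, 0.009, -0.002]
ft_force: [0.4, -0.6, 0.5]
grip_width: 0.0869
```

carry_out(
  steps=[
    [[0.1,0.1,-0.5],0,0],
    [[0,0,0],0,0],
    [[0,0,0],0,1],
    [[0,0,0],0,1],
    [[0,0,0],0,1],
    [[0,0,0],0,1],
    [[0,0,0],0,1],
    [[0,0,0],0,1],
  ],
)

```text
time: 3.95
position: [0.4494, 0.2162, 0.0367]
tool_rot: [0.998, 0.057, 0.01, -0.002]
ft_force: [0.2, 0.2, -0.5]
grip_width: 0.047
```

carry_out(
  steps=[
    [[0,0,0],0,1],
    [[0,0,0],0,1],
    [[0,0,0],0,1],
    [[0,0,0],0,1],
  ],
)

```text
time: 4.35
position: [0.4493, 0.2162, 0.0369]
tool_rot: [0.998, 0.057, 0.01, -0.002]
ft_force: [0.5, 0.5, -0.2]
grip_width: 0.0297
```

carry_out(
  steps=[
    [[0,0,1],0,1],
    [[0,0,2],0,1],
    [[0,0,3.5],0,1],
    [[0,0,4],0,1],
    [[0,0,4],0,1],
    [[0,0,4],0,1],
    [[0,-1,4],0,1],
    [[0,-2,3],0,1],
    [[1,-3,1],0,1],
    [[1.5,-3,0],0,1],
  ],
)

```text
time: 5.35
position: [0.4645, 0.1251, 0.3139]
tool_rot: [0.998, 0.061, 0.006, -0.001]
ft_force: [0.4, 0.8, -2.7]
grip_width: 0.0302
```

carry_out(
  steps=[
    [[1.4,-4,0],0,1],
    [[1.4,-4,0],0,1],
    [[1.4,-4,0],0,1],
    [[1.4,-4,0],0,1],
    [[1.4,-4,0],0,1],
    [[1.4,-4,0],0,1],
    [[1.4,-4,0],0,1],
    [[1.4,-4,0],0,1],
    [[1,-2.5,0],0,1],
    [[0,0,0],0,1],
  ],
)

```text
time: 6.35
position: [0.5814, -0.2358, 0.3147]
tool_rot: [0.998, 0.06, 0.003, -0.002]
ft_force: [0.2, 0.0, -2.5]
grip_width: 0.0299
```

carry_out(
  steps=[
    [[1.5,-2.2,0],-0.5,1],
    [[1.4,-2,0],-0.5,1],
    [[0,0,-2],0,1],
    [[0,0,-3],0,1],
    [[0,0,-3],0,1],
    [[0,0,-3],0,1],
    [[0,0,-3],0,1],
    [[0,0,-1.5],0,1],
    [[0,0,0],0,1],
    [[0,0,0],0,1],
  ],
)

```text
time: 7.35
position: [0.6024, -0.2688, 0.1535]
tool_rot: [0.999, 0.052, -0.004, -0.009]
ft_force: [0.7, 0.3, -1.8]
grip_width: 0.0297
```

Run:
```python
from h import *
o=robot.get_obs(); print(o['position'],o['tool_rot'])
c=snap('side','s2')
u,v=map(int,proj(c,o['position'])); print(u,v)
im=cv2.imread('pics/s2.png')
cv2.imwrite('pics/s2c.png',cv2.resize(im[v-40:v+50,u-60:u+60],None,fx=6,fy=6,interpolation=cv2.INTER_CUBIC))
```

```text
[ 0.60240985 -0.26875506  0.1534786 ] [ 0.99861324  0.05177434 -0.00361147 -0.00882996]
366 227
```

View pics/s2c.png

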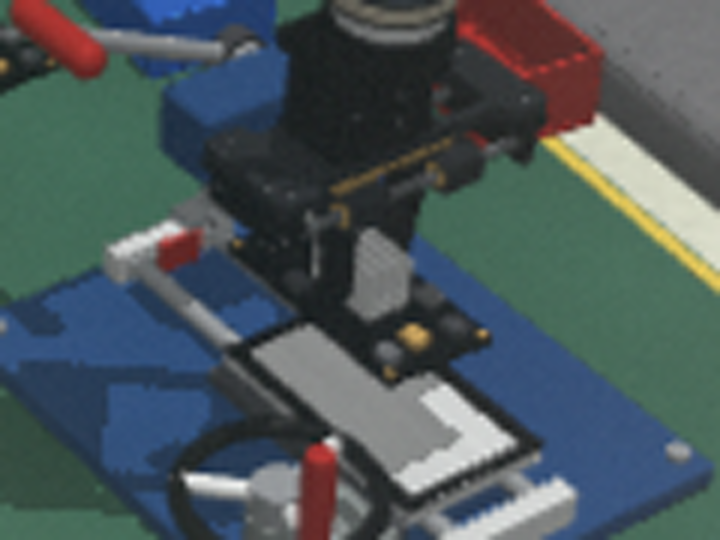

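The board is held level above the nest with its connector towards the press. I'll shift it the last centimetre and then lower it.

carry_out(
  steps=[
    [[1,-1.45,0],0,1],
    [[0,0,-1],0,1],
    [[0,0,-1.5],0,1],
    [[0,0,-1.5],0,1],
    [[0,0,0],0,1],
    [[0,0,0],0,1],
  ],
)

```text
time: 8.0
position: [0.6125, -0.2815, 0.1147]
tool_rot: [0.999, 0.052, -0.002, -0.008]
ft_force: [-0.2, -0.2, -2.7]
grip_width: 0.0302
```

carry_out(
  steps=[
    [[0,-0.2,-1],0,1],
    [[0,0,-0.8],0,1],
    [[0,0,0],0,1],
    [[0,0,0],0,1],
  ],
)

```text
time: 8.4
position: [0.6123, -0.2832, 0.095]
tool_rot: [0.999, 0.053, -0.002, -0.008]
ft_force: [0.5, 0.1, -2.8]
grip_width: 0.0296
```

carry_out(
  steps=[
    [[0,0,-0.5],0,1],
    [[0,0,-0.4],0,1],
    [[0,0,-0.3],0,1],
    [[0,0,0],0,1],
  ],
)

```text
time: 8.8
position: [0.613, -0.2836, 0.0829]
tool_rot: [0.999, 0.053, -0.002, -0.008]
ft_force: [0.2, 0.1, -1.0]
grip_width: 0.0301
```

carry_out(
  steps=[
    [[0,0,-0.15],0,1],
    [[0,0,0],0,1],
    [[0,0,0],0,0],
    [[0,0,0],0,0],
    [[0,0,0],0,0],
    [[0,0,0],0,0],
    [[0,0,0],0,0],
    [[0,0,0],0,0],
  ],
)

```text
time: 9.6
position: [0.6146, -0.2848, 0.084]
tool_rot: [0.999, 0.053, 0.0, -0.006]
ft_force: [0.2, -0.5, -0.3]
grip_width: 0.0696
```

carry_out(
  steps=[
    [[0,0,1.5],0,0],
    [[0,0,3],0,0],
    [[0,0,3],0,0],
    [[0,0,3],0,0],
    [[-2,-2,1],0,0],
    [[-3,-2.7,0],0,0],
    [[-3,-2.7,0],0,0],
    [[-2,-2,0],0,0],
    [[0,0,0],0,0],
    [[0,0,0],0,0],
  ],
)

```text
time: 10.6
position: [0.5131, -0.3814, 0.2151]
tool_rot: [0.999, 0.054, 0.005, -0.002]
ft_force: [0.2, -0.5, -0.5]
grip_width: 0.0871
```

Run:
```python
from h import *
o=robot.get_obs(); print(o['position'],o['tool_rot'])
c=snap('top','t3')
im=cv2.imread('pics/t3.png')
cv2.imwrite('pics/t3c.png',cv2.resize(im[120:235,310:445],None,fx=5,fy=5,interpolation=cv2.INTER_CUBIC))
print('bottle',at(c,473,198,.15),'jar',at(c,466,239,.07))
```

```text
[ 0.51311871 -0.3813551   0.21513087] [ 0.9985198   0.05415255  0.00482456 -0.00156309]
bottle [ 0.52428436 -0.50670659  0.15      ] jar [ 0.40094799 -0.50786541  0.07      ]
```

View pics/t3c.png

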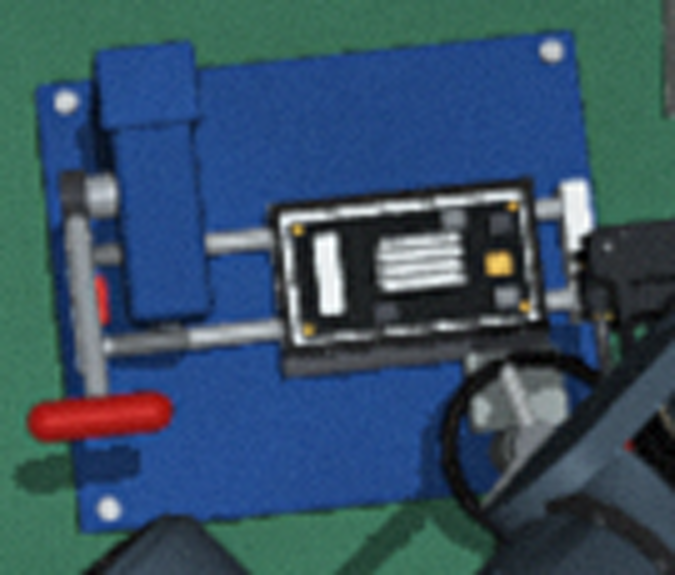

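The board sits centred in the nest with a white margin all round and its connector on the press side. On to the crank.

carry_out(
  steps=[
    [[-1.2,-0.8,0],0,0],
    [[-1.2,-0.8,0],0,0],
    [[0,0,0],0,0.3],
    [[0,0,-2],0,0.3],
    [[0,0,-2],0,0.3],
    [[0,0,-2],0,0.3],
    [[0,0,0],0,0.3],
    [[0,0,0],0,0.3],
  ],
  squeeze=15,
)

```text
time: 11.45
position: [0.4903, -0.3961, 0.1547]
tool_rot: [0.998, 0.057, 0.006, -0.001]
ft_force: [-0.2, -0.6, -0.4]
grip_width: 0.0615
```

carry_out(
  steps=[
    [[-0.1,-0.2,-1],0,0.3],
    [[0,0,-1],0,0.3],
    [[0,0,-0.8],0,0.3],
    [[0,0,0],0,0.3],
    [[0,0,0],0,1],
    [[0,0,0],0,1],
    [[0,0,0],0,1],
    [[0,0,0],0,1],
    [[0,0,0],0,1],
    [[0,0,0],0,1],
  ],
)

```text
time: 12.45
position: [0.4907, -0.3996, 0.1281]
tool_rot: [0.998, 0.057, 0.008, 0.002]
ft_force: [-2.3, -0.5, -1.6]
grip_width: 0.0207
```

```bash
cat >> h.py <<'E'
AX=np.array([.4947,-.3535])
def arc(p,step,n,r=.045):
    """where the crank is, and cm moves for n chords of step deg from measured p"""
    d=np.array(p[:2])-AX; a=np.degrees(np.arctan2(d[1],d[0])); print('angle',a.round(1),'r',np.hypot(*d).round(4))
    q=np.array(p[:2])
    for i in range(1,n+1):
        t=np.radians(a+i*step); w=AX+r*np.array([np.cos(t),np.sin(t)]); print(((w-q)*100).round(1).tolist(),end=' '); q=w
E
python3 -c "
from h import *
arc(robot.get_obs()['position'],20,18)"
```

```text
angle -94.9 r 0.0463
[1.6, 0.3] [1.4, 0.7] [1.1, 1.1] [0.7, 1.4] [0.1, 1.6] [-0.4, 1.5] [-0.9, 1.3] [-1.3, 0.9] [-1.5, 0.4] [-1.6, -0.1] [-1.4, -0.7] [-1.1, -1.1] [-0.7, -1.4] [-0.1, -1.6] [0.4, -1.5] [0.9, -1.3] [1.3, -0.9] [1.5, -0.4]
```

carry_out(
  steps=[
    [[1.6,0.3,0],0,1],
    [[1.4,0.7,0],0,1],
    [[1.1,1.1,0],0,1],
    [[0.7,1.4,0],0,1],
  ],
)

```text
time: 12.85
position: [0.5381, -0.3698, 0.128]
tool_rot: [0.998, 0.056, 0.006, 0.006]
ft_force: [-2.0, -3.1, 0.1]
grip_width: 0.0186
```

```bash
python3 -c "
from h import *
o=robot.get_obs(); print(o['ft_force'],o['tool_rot'],o['joint_velocities'].round(2))
arc(o['position'],20,12)"
```

```text
[-1.97984984 -3.06209229  0.10682575] [0.99837914 0.0562373  0.00606824 0.00629517] [ 0.24 -0.03  0.07 -0.02 -0.01  0.25]
angle -20.6 r 0.0463
[0.2, 1.6] [-0.3, 1.5] [-0.8, 1.4] [-1.2, 1.0] [-1.5, 0.5] [-1.6, 0.0] [-1.5, -0.5] [-1.2, -1.0] [-0.8, -1.3] [-0.3, -1.5] [0.3, -1.5] [0.8, -1.4]
```

carry_out(
  steps=[
    [[0.2,1.6,0],0,1],
    [[-0.3,1.5,0],0,1],
    [[-0.8,1.4,0],0,1],
    [[-1.2,1.0,0],0,1],
    [[-1.5,0.5,0],0,1],
    [[-1.6,0,0],0,1],
  ],
)

```text
time: 13.45
position: [0.485, -0.3099, 0.1282]
tool_rot: [0.998, 0.064, 0.006, 0.018]
ft_force: [5.2, -11.6, -12.0]
grip_width: 0.0185
```

```bash
python3 -c "
from h import *
o=robot.get_obs(); print(o['ft_force'],o['tool_rot'],o['joint_velocities'].round(2))
arc(o['position'],20,12)"
```

```text
[  5.18876261 -11.57221518 -11.99894934] [0.9977925  0.06363219 0.00567183 0.01813549] [-0.2  -0.14  0.35 -0.03 -0.33 -0.19]
angle 102.6 r 0.0447
[-1.5, -0.6] [-1.2, -1.1] [-0.7, -1.4] [-0.2, -1.5] [0.3, -1.5] [0.8, -1.3] [1.2, -1.0] [1.5, -0.5] [1.6, 0.1] [1.4, 0.6] [1.2, 1.1] [0.7, 1.4]
```

carry_out(
  steps=[
    [[-1.5,-0.6,0],0,1],
    [[-1.2,-1.1,0],0,1],
    [[-0.7,-1.4,0],0,1],
    [[-0.2,-1.5,0],0,1],
    [[0.3,-1.5,0],0,1],
  ],
)

```text
time: 13.95
position: [0.4512, -0.3613, 0.128]
tool_rot: [0.998, 0.064, 0.008, 0.013]
ft_force: [-5.0, 2.6, 3.7]
grip_width: 0.0189
```

```bash
python3 -c "
from h import *
o=robot.get_obs(); print(o['ft_force'],o['tool_rot'],o['joint_velocities'].round(2))
arc(o['position'],20,12)"
```

```text
[-5.01546996  2.56478293  3.68476721] [0.99782585 0.0641493  0.00776358 0.01296808] [-0.13  0.11 -0.28  0.02  0.22 -0.15]
angle -169.9 r 0.0442
[0.5, -1.5] [1.0, -1.2] [1.4, -0.8] [1.5, -0.3] [1.5, 0.3] [1.4, 0.8] [1.0, 1.2] [0.5, 1.5] [-0.0, 1.6] [-0.5, 1.5] [-1.0, 1.2] [-1.4, 0.8]
```

carry_out(
  steps=[
    [[0.5,-1.5,0],0,1],
    [[1.0,-1.2,0],0,1],
    [[1.4,-0.8,0],0,1],
    [[1.5,-0.3,0],0,1],
    [[1.5,0.3,0],0,1],
    [[1.4,0.8,0],0,1],
  ],
)

```text
time: 14.55
position: [0.5199, -0.3919, 0.1281]
tool_rot: [0.998, 0.063, 0.001, 0.011]
ft_force: [-2.8, -3.6, -0.3]
grip_width: 0.0186
```

```bash
python3 -c "
from h import *
o=robot.get_obs(); print(o['ft_force'],o['tool_rot'],o['joint_velocities'].round(2))
arc(o['position'],20,12)"
```

```text
[-2.77940341 -3.55816288 -0.27492274] [9.97929039e-01 6.33775903e-02 9.42549967e-04 1.09555968e-02] [ 0.25  0.08 -0.18 -0.02  0.13  0.26]
angle -56.7 r 0.0459
[1.1, 1.1] [0.7, 1.4] [0.2, 1.6] [-0.4, 1.5] [-0.9, 1.3] [-1.3, 0.9] [-1.5, 0.4] [-1.6, -0.1] [-1.4, -0.6] [-1.1, -1.1] [-0.7, -1.4] [-0.2, -1.6]
```

carry_out(
  steps=[
    [[1.1,1.1,0],0,1],
    [[0.7,1.4,0],0,1],
    [[0.2,1.6,0],0,1],
    [[-0.4,1.5,0],0,1],
    [[-0.9,1.3,0],0,1],
    [[-1.3,0.9,0],0,1],
  ],
)

```text
time: 15.15
position: [0.5131, -0.3118, 0.1281]
tool_rot: [0.997, 0.069, -0.003, 0.017]
ft_force: [-3.8, -15.0, -8.0]
grip_width: 0.0186
```

```bash
python3 -c "
from h import *
o=robot.get_obs(); print(o['ft_force'],o['tool_rot'],o['joint_velocities'].round(2))
arc(o['position'],20,8)"
```

```text
[ -3.75222226 -15.02978383  -7.9685457 ] [ 0.99748828  0.06862337 -0.0032947   0.01723689] [-0.04 -0.17  0.43 -0.1  -0.32 -0.01]
angle 66.2 r 0.0456
[-1.5, 0.3] [-1.6, -0.2] [-1.4, -0.7] [-1.1, -1.1] [-0.6, -1.4] [-0.1, -1.6] [0.4, -1.5] [0.9, -1.3]
```

carry_out(
  steps=[
    [[-1.5,0.3,0],0,1],
    [[-1.6,-0.3,0],0,1],
    [[-1.4,-0.7,0],0,1],
    [[-1.1,-1.1,0],0,1],
    [[-0.4,-0.9,0],0,1],
  ],
)

```text
time: 15.65
position: [0.4557, -0.3329, 0.128]
tool_rot: [0.997, 0.07, 0.003, 0.018]
ft_force: [0.8, 2.8, 0.6]
grip_width: 0.0184
```

```bash
python3 -c "
from h import *
o=robot.get_obs(); print(o['ft_force'],o['tool_rot'],o['joint_velocities'].round(2))
arc(o['position'],10,4)"
```

```text
[0.83077822 2.82493526 0.63600579] [0.99739838 0.06976964 0.00307689 0.01786634] [-0.16  0.02 -0.04  0.04  0.04 -0.18]
angle 152.2 r 0.0441
[-0.4, -0.7] [-0.2, -0.8] [-0.0, -0.8] [0.1, -0.8]
```

carry_out(
  steps=[
    [[-0.3,-0.7,0],0,1],
    [[-0.2,-0.8,0],0,1],
    [[0,-0.6,0],0,1],
    [[0,-0.5,0],0,1],
    [[0,-0.5,0],0,1],
  ],
)

```text
time: 16.15
position: [0.4533, -0.3469, 0.1277]
tool_rot: [0.998, 0.063, 0.006, -0.002]
ft_force: [6.0, 11.3, 2.7]
grip_width: 0.0182
```

```bash
python3 -c "
from h import *
o=robot.get_obs(); print(o['ft_force'],o['tool_rot'],o['joint_velocities'].round(2))
arc(o['position'],10,4)"
```

```text
[ 5.9547995  11.34973859  2.71542375] [ 0.99801878  0.06255623  0.00638785 -0.0021045 ] [-0.03  0.02 -0.06  0.08  0.12 -0.06]
angle 170.9 r 0.0419
[-0.4, -0.7] [0.1, -0.8] [0.2, -0.8] [0.3, -0.7]
```

carry_out(
  steps=[
    [[0,0,0],0,0.4],
    [[0,0,0],0,0.4],
    [[0,0,0],0,0.4],
    [[0,0,0],0,0.4],
    [[0,0,1],0,0.4],
    [[0,0,3],0,0.4],
    [[0,0,4],0,0.4],
    [[0,0,4],0,0.6],
    [[-1,0,3],8,0.8],
    [[-1,0,2],8,1],
  ],
)

```text
time: 17.15
position: [0.4295, -0.3472, 0.3044]
tool_rot: [0.979, 0.205, 0.001, -0.004]
ft_force: [-0.1, -1.1, -0.6]
grip_width: 0.0358
```

Run:
```python
from h import *
o=robot.get_obs(); print(o['position'],o['tool_rot'])
c=snap('top','t4')
im=cv2.imread('pics/t4.png')
cv2.imwrite('pics/t4c.png',cv2.resize(im[120:235,310:445],None,fx=5,fy=5,interpolation=cv2.INTER_CUBIC))
```

```text
[ 0.42946856 -0.34720498  0.3043834 ] [ 0.97865993  0.20544191  0.00132838 -0.00407407]
```

View pics/t4c.png

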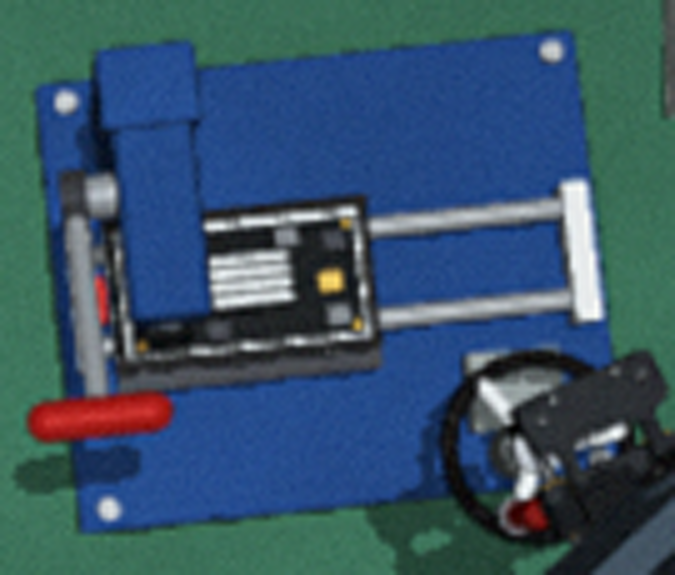

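The carriage is under the head and the board is still in place. I'll check the travel with sub-pixel matching between the two images.

Run:
```python
from h import *
a=cv2.imread('pics/t3.png');b=cv2.imread('pics/t4.png');c=load('t4')
k=10
for (x0,y0,w,h) in [(399,156,20,32),(384,160,35,22),(395,156,24,18),(395,168,24,22)]:
    A=cv2.resize(a[y0:y0+h,x0:x0+w],None,fx=k,fy=k,interpolation=cv2.INTER_CUBIC)
    bx,by=x0-45,y0-5
    B=cv2.resize(b[by:by+h+15,bx:bx+w+25],None,fx=k,fy=k,interpolation=cv2.INTER_CUBIC)
    r=cv2.matchTemplate(B,A,cv2.TM_CCOEFF_NORMED);_,s,_,l=cv2.minMaxLoc(r)
    dx,dy=bx+l[0]/k-x0,by+l[1]/k-y0; u,v=x0+w/2,y0+h/2
    p=at(c,u,v,.056);q=at(c,u+dx,v+dy,.056); print(s,dx,dy,np.linalg.norm(q-p))
```

```text
0.8872034549713135 -33.5 3.4000000000000057 0.10778488574807217
0.9436324834823608 -33.5 3.5 0.10786895741753016
0.9256879687309265 -33.5 3.5 0.10794369016121595
0.9065519571304321 -33.60000000000002 3.4000000000000057 0.10799729555344904
```

Run:
```python
from h import *
c=load('t4')
B=lambda x,y,z: at(c,310+(x+.5)/5-.5,120+(y+.5)/5-.5,z)
p=B(530,515,.149);print(p); arc(p,1,1); print(B(519,518,.149), robot.get_obs()['position'])
im=cv2.imread('pics/t4.png')[215:230,405:425].astype(int)
m=(im[:,:,2]>120)&(im[:,:,1]<60); v,u=np.nonzero(m); print(len(u),u.mean()+405,v.mean()+215,u.min()+405,u.max()+405,v.min()+215,v.max()+215)
```

```text
[ 0.4513344  -0.33481192  0.149     ]
angle 156.7 r 0.0472
[0.2, -0.2] [ 0.44956215 -0.32824314  0.149     ] [ 0.42924546 -0.3484821   0.30770911]
6 416.5 222.5 416 417 221 224
```

The image puts the crank at about 157°, which is 2–3 mm short of full travel, so the grip probably slipped. I'll push the crank again with closed fingers.

carry_out(
  steps=[
    [[1.2,1.7,0],8,1],
    [[1.2,1.7,0],8,1],
    [[1.2,1.5,0],8,1],
    [[0,0,-2],8,1],
    [[0,0,-3],8,1],
    [[0,0,-3],3,1],
    [[0,0,-3],0,1],
    [[0,0,-2],0,1],
    [[0,0,0],0,1],
    [[0,0,0],0,1],
  ],
)

```text
time: 18.2
position: [0.4663, -0.3008, 0.1818]
tool_rot: [0.831, 0.557, 0.005, 0.005]
ft_force: [-0.0, 0.7, 0.3]
grip_width: 0.0005
```

carry_out(
  steps=[
    [[0,0.2,-2],0,1],
    [[0,0,-2],0,1],
    [[0,0,-1.2],0,1],
    [[0,0,0],0,1],
    [[0,0,0],0,1],
  ],
)

```text
time: 18.7
position: [0.47, -0.3028, 0.1353]
tool_rot: [0.831, 0.556, 0.006, 0.012]
ft_force: [0.9, -0.1, 0.6]
grip_width: 0.0008
```

carry_out(
  steps=[
    [[-0.5,-0.3,-0.3],0,1],
    [[-0.3,-0.5,0],0,1],
    [[-0.2,-0.6,0],0,1],
    [[-0.2,-0.6,0],0,1],
    [[-0.1,-0.6,0],0,1],
  ],
)

```text
time: 19.2
position: [0.4576, -0.3223, 0.1347]
tool_rot: [0.833, 0.553, 0.012, 0.007]
ft_force: [10.9, 22.8, 8.6]
grip_width: 0.0004
```

carry_out(
  steps=[
    [[0.4,1,0],0,1],
    [[0.3,1,1],0,1],
    [[0,0,3],4,1],
    [[0,0,4],4,1],
    [[0,0,4],4,1],
    [[0,0,4],4,1],
    [[0,2,2],4,1],
    [[0.5,4,0],4,1],
    [[0.5,4,0],4,1],
    [[0.5,3,0],0,1],
  ],
)

```text
time: 20.2
position: [0.4792, -0.1739, 0.3306]
tool_rot: [0.67, 0.742, 0.01, 0.012]
ft_force: [-0.5, -0.5, -1.0]
grip_width: 0.0007
```

Run:
```python
from h import *
o=robot.get_obs(); print(o['position'],o['tool_rot'])
a=cv2.imread('pics/t3.png');c=snap('top','t5');b=cv2.imread('pics/t5.png')
cv2.imwrite('pics/t5c.png',cv2.resize(b[120:235,310:445],None,fx=5,fy=5,interpolation=cv2.INTER_CUBIC))
k=10
for (x0,y0,w,h) in [(399,156,20,32),(384,160,35,22),(395,156,24,18),(395,168,24,22)]:
    A=cv2.resize(a[y0:y0+h,x0:x0+w],None,fx=k,fy=k,interpolation=cv2.INTER_CUBIC)
    bx,by=x0-45,y0-5
    B=cv2.resize(b[by:by+h+15,bx:bx+w+25],None,fx=k,fy=k,interpolation=cv2.INTER_CUBIC)
    r=cv2.matchTemplate(B,A,cv2.TM_CCOEFF_NORMED);_,s,_,l=cv2.minMaxLoc(r)
    dx,dy=bx+l[0]/k-x0,by+l[1]/k-y0; u,v=x0+w/2,y0+h/2
    p=at(c,u,v,.056);q=at(c,u+dx,v+dy,.056); print(s,dx,dy,np.linalg.norm(q-p))
```

```text
[ 0.47921546 -0.17389605  0.33060283] [0.6700927  0.74211543 0.01008327 0.01178092]
0.841845691204071 -33.5 3.4000000000000057 0.10778488574807217
0.9322493672370911 -33.5 3.4000000000000057 0.10783349940501512
0.9263326525688171 -33.5 3.5 0.10794369016121595
0.8506638407707214 -33.60000000000002 3.4000000000000057 0.10799729555344904
```

View pics/t5c.png

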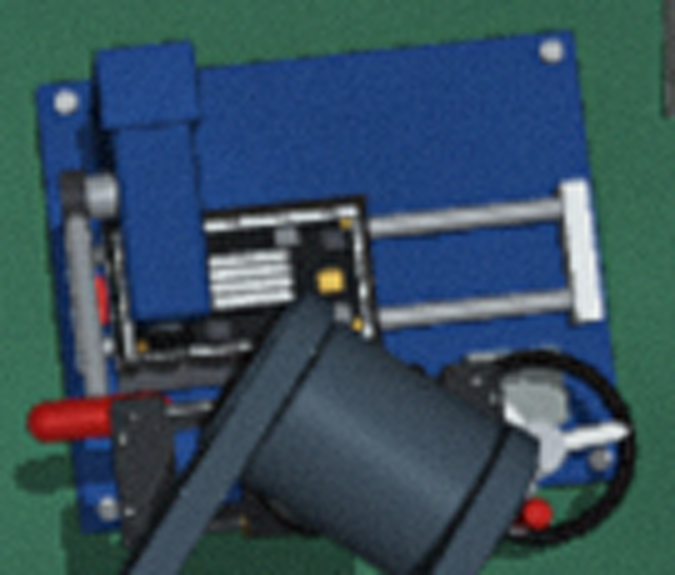

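Travel is unchanged after resisting about 25 N, so the carriage is on its stop. In the crop the crank is at (537,514) and the bar at about (100,416). Next is the lever.

carry_out(
  steps=[
    [[0.8,3,0],0,1],
    [[0.8,3,-1],0,1],
    [[0.7,2,-2],0,1],
    [[0,0,-2],0,1],
    [[0,0,0],0,1],
    [[0,0,0],0,1],
  ],
)

```text
time: 20.85
position: [0.504, -0.0871, 0.2863]
tool_rot: [0.668, 0.744, 0.012, 0.018]
ft_force: [0.8, -0.5, 0.8]
grip_width: 0.0004
```

carry_out(
  steps=[
    [[0.3,0.6,-1],0,1],
    [[0,0,-1.2],0,1],
    [[0,0,-1],0,1],
    [[0,0,-0.7],0,1],
    [[0,0,0],0,1],
  ],
)

```text
time: 21.35
position: [0.5095, -0.0834, 0.2487]
tool_rot: [0.67, 0.742, 0.013, 0.022]
ft_force: [-0.2, 0.8, 1.7]
grip_width: 0.001
```

carry_out(
  steps=[
    [[-0.5,0,-1.2],0,1],
    [[-0.4,0,-1.2],0,1],
    [[-0.3,0,-1.2],0,1],
    [[-0.2,0,-1.2],0,1],
    [[-0.1,0,-1.2],0,1],
  ],
)

```text
time: 21.85
position: [0.4944, -0.0852, 0.1906]
tool_rot: [0.67, 0.742, 0.012, 0.024]
ft_force: [-2.5, 0.5, 2.1]
grip_width: 0.0005
```

carry_out(
  steps=[
    [[0,0,-1.2],0,1],
    [[0.1,0,-1.2],0,1],
    [[0.2,0,-1.2],0,1],
    [[0.3,0,-1.2],0,1],
    [[0.4,0,-1.2],0,1],
  ],
)

```text
time: 22.35
position: [0.5007, -0.0848, 0.1308]
tool_rot: [0.669, 0.742, 0.01, 0.02]
ft_force: [-29.8, 3.2, 118.3]
grip_width: 0.0006
```

The lever is hard on its stop at 118 N, so I'll back off at once.

carry_out(
  steps=[
    [[0,0,0.3],0,1],
  ],
)

```text
time: 22.45
position: [0.5004, -0.0848, 0.1348]
tool_rot: [0.669, 0.743, 0.009, 0.02]
ft_force: [-2.3, -0.3, 2.6]
grip_width: 0.0004
```

carry_out(
  steps=[
    [[0,0,0],0,1],
    [[-0.4,0,1.2],0,1],
    [[-0.3,0,1.3],0,1],
    [[-0.2,0,1.5],0,1],
    [[0,0,1.5],0,1],
    [[0,0,1.5],0,1],
    [[0.2,0,1.5],0,1],
    [[0.4,0,1.5],0,1],
    [[0.6,0,1.5],0,1],
    [[0,0,2],0,1],
  ],
)

```text
time: 23.45
position: [0.5086, -0.0863, 0.2816]
tool_rot: [0.67, 0.742, 0.014, 0.027]
ft_force: [0.2, -0.4, 1.0]
grip_width: 0.0004
```

carry_out(
  steps=[
    [[0,0,3],0,1],
    [[0,0,3],0,1],
    [[0,0,3],0,1],
    [[-2,3,0],0,1],
    [[-2,4,0],0,1],
    [[-2,4,0],0,1],
    [[-2,4,0],0,1],
    [[-1,4,0],0,1],
    [[0,4,0],0,1],
    [[0,2,0],0,1],
  ],
)

```text
time: 24.45
position: [0.413, 0.1671, 0.3857]
tool_rot: [0.674, 0.738, 0.018, 0.035]
ft_force: [-0.3, 0.1, 0.3]
grip_width: 0.0003
```

Run:
```python
from h import *
o=robot.get_obs(); print(o['position'],o['ft_force'])
b0=cv2.imread('pics/t3.png');snap('top','t6');b=cv2.imread('pics/t6.png')
snap('side','s6');s=cv2.imread('pics/s6.png')
f=lambda i,n=5:cv2.resize(i,None,fx=n,fy=n,interpolation=cv2.INTER_CUBIC)
x=f(b[120:235,310:445],4); y=f(s[190:290,300:420],4)[:,:480]
h=460; y=cv2.copyMakeBorder(y,0,max(0,h-y.shape[0]),0,0,cv2.BORDER_CONSTANT)[:h]
cv2.imwrite('pics/f6.png',cv2.resize(np.hstack([x,y]),None,fx=.78,fy=.78))
```

```text
[0.41297918 0.16706508 0.38566922] [-0.31234578  0.05977845  0.3091894 ]
```

View pics/f6.png

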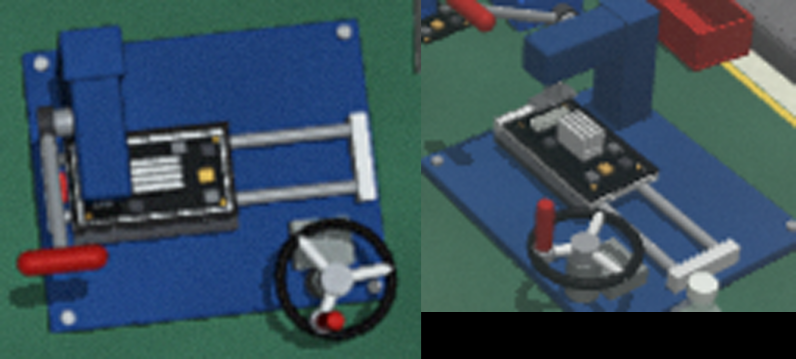

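The lever is back up, the board is flat under the head with its connector seated, and the tool is clear. One last numeric check, of the crank angle and the bystanders.

Run:
```python
from h import *
c=load('t6')
for n in('top0','t6'):
    im=cv2.imread(f'pics/{n}.png').astype(int); s=im[185:235,385:445]
    m=(s[:,:,2]>150)&(s[:,:,1]<70); v,u=np.nonzero(m); p=at(c,385+u.mean(),185+v.mean(),.149); print(n,len(u),p); arc(p,1,1); print()
a=cv2.imread('pics/top0.png').astype(int);b=cv2.imread('pics/t6.png').astype(int)
d=np.abs(a-b).max(2)
for k,(x,y) in dict(reel=(173,175),bottle=(467,200),jar=(466,238),bin=(247,133),fin=(233,180),brush=(165,225),screw=(196,260)).items(): print(k,np.median(d[y-14:y+14,x-14:x+14]),(d[y-14:y+14,x-14:x+14]>50).mean())
```

```text
top0 15 [ 0.48915276 -0.3977662   0.149     ]
angle -97.1 r 0.0446
[0.1, -0.0] 
t6 17 [ 0.4520612  -0.33898519  0.149     ]
angle 161.2 r 0.045
[-0.0, -0.1] 
reel 8.0 0.0
bottle 8.0 0.0
jar 9.0 0.0
bin 11.0 0.0
fin 6.0 0.0
brush 8.0 0.01913265306122449
screw 31.0 0.30994897959183676
```

```bash
python3 -c "
from rig import robot
o=robot.get_obs();print(o['time'],o['ft_force']);robot.hand_in()"
```

```text
24.55 [-1.01747697 -0.26771593 -0.79552197]
the job is handed in; nothing more can be done
```

I finished every step and handed the job in at 24.6 s. The board is in the nest under the press, the carriage is wound in, the connector has been pressed and the lever is back up. No verdict was reported.

**Board:** in the last pictures it lies flat in the nest with its connector end under the head. The arm is clear of everything.

**Carriage:** image matching gave 107.9 mm of travel, and the crank's turn of about 618° gave the same. The limit is 107 mm and nominal travel is 110 mm, so the margin is thin. After the first winding the crank looked short of its end. I pushed it again with about 25 N and it did not move, so I take it to be on the stop.

**Lever:** it reached its stop with the bar at about 97 mm. The wrist force peaked at 118 N there, just under the 120 N limit; I backed off at once. I could not measure the connector's depth. I judge it pressed from the lever reaching its stop and from how it looks in the side view.

**Other things on the bench:** the finished board and all the bystanders except the screwdriver matched the first picture. The screwdriver's area differed in about 31% of its pixels. I put that down to the arm or its shadow, because the gripper was never low near it, but I did not confirm it.

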